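# Clear the book rack and close up the slumped row

### The job

Two books in the sliding book rack on the desk have slumped, and an ink bottle has been left standing on the rack between them and the sliding bookend. Lift the bottle out and set it down upright on the bare desk, well clear of the rack; then gently slide the bookend along its rods up to the books until all three stand upright, snug against the fixed end, and leave it there. Do not shove the bookend against the bottle, and leave the other things on the desk where they are.

Things in the scene. Friction and masses are not known exactly. Their poses are not given: they have to be found in the camera images.
- rack: Wooden sliding book rack, fixed. Board 190 (x) by 440 (y, -230 to +210) by 14 mm thick; origin in its underside. Fixed end panel at +y: inner face at y = +180, 150 wide, top 164 mm above the desk. Two brass rods, 8 mm diameter, run along y at x = -84 and +84, centre 26 mm above the desk. The robot stands on its -x side.
- fixed_end (a point): Foot of the inner face of the fixed end panel, at the middle, on top of the board (14 mm above the desk). Axes as the rack's.
- bookend (a joint): Slide of the bookend along the rods, m: 0 at the far open position, growing as the bookend moves to +y of the rack towards the fixed end. It moves stiffly (about 2.5 N) and stays where it is left. Its end stop is at 0.245; with the three books (76 mm in all) standing tight between the ends it reads about 0.229.
- bookend_face (a point): Foot of the bookend's inner face (the side towards the books), at the middle, on top of the board. The bookend is a wooden panel 150 mm wide (x), 16 mm thick (to -y of this point) and about 106 mm tall above the board. Axes as the rack's.
- push_knob (a point): Outermost point of the round brass knob on the bookend's outer face, 72 mm above the desk. The knob's head is 37 mm in diameter and 15 mm long, its neck 13 mm in diameter; it stands out 53 mm from the panel to -y of the rack. Axes as the rack's.
- ink_bottle: Square dark blue ink bottle 53 x 52 x 64 mm, standing on the rack's board in the gap between the slumped books and the bookend; origin at the centre of its underside. The square body is 40 mm high, above it a round black cap of 38 mm diameter. The desk is always bare for it round x = -40, y = -330 mm in the rack's frame, beside the rack's open end.
- red_book: Red book 132 x 190 x 32 mm, standing upright on the board against the fixed end. Origin at the centre of the cover that faces the fixed end; its y axis is the upright edge (up when standing), its z axis points through the thickness towards the bookend, its spine faces the robot's side (-x of the rack).
- green_book: Green book 120 x 170 x 24 mm, slumped: it leans about 14 degrees with its top against the red book. Origin and axes as for the red book.
- tan_book: Tan book 105 x 150 x 20 mm, slumped against the green book, the nearest to the bookend. Origin and axes as for the red book.
- agate_tumbler: Round agate pot, 70 mm diameter, 109 mm tall, origin at the centre of its underside. To be left alone.
- jade_dish: Green stone dish, 98 mm diameter, 30 mm tall, origin at the centre of its underside. To be left alone.
- rubber_stamp: Wooden hand stamp 30 x 46 x 78 mm, origin at the centre of its underside. To be left alone.
- mobile_phone: Mobile phone 142 x 68 x 8 mm lying flat, origin at the centre of its underside. To be left alone.
There are look-alikes about, which are no part of the job. Leave any orange or yellow look-alike of the ink_bottle alone.

How it is judged:
By the outcome, as a careful person would: the job done as asked, in the order asked, and still so for the second after the job is handed in, with the robot touching nothing.
It also fails if it takes over 51 s, if anything falls off the work surface, if the arm or the gripper's body presses on something with over 40 N, if the wrist force passes 120 N, or if a joint passes its speed limit or range.

### The arm

A 7-joint arm with a two-finger parallel gripper is mounted at the origin on a cart in front of the work surface, level with it; the furniture and walls round the work are solid. World frame = base frame: x ahead of the robot, y to its left, z up, the work surface at z = 0. Lengths are in m, angles in rad, forces in N, time in s.
With the tool pointing down it reaches from about 0.425 to 0.925 m from the base axis. Payload 6.8 kg.
Tool frame: the origin (TCP) lies midway between the tips of the shut fingers; the grasp point (between the pads) lies 19 mm behind it (bot.hold_point_z is the distance from the TCP to the grasp point, in m); z points along the fingers, y is the line along which they close (so a half turn about z gives the same grasp; the last joint's range is limited). The gripper opens to 85 mm and grips with 20 to 120 N. Pads are 22 mm wide; open, the fingers measure 114 mm over their backs; the gripper's body (76 mm by 85 mm) begins 54 mm behind the grasp point. The pads swing forward as they close: fully open they stand 13 mm farther back than shut.
Start: joints at [-1.251, 0.477, 0.022, 1.555, -0.011, 1.109, -0.083], TCP at [0.28, 0.614, 0.194] pointing down, gripper open.
Joint ranges: [-2.96, 2.96], [-0.34, 2.1], [-1.41, 1.46], [0.24, 2.44], [-1.37, 4.51], [0.17, 1.92], [-2.96, 2.96]. Speed limits (rad/s): [2.39, 2.39, 3.14, 3.14, 3.14, 3.14, 3.14].

### API

Orientations are given as a unit quaternion [w, x, y, z].
In Python, from station import bot gives the robot as it stands. The module is installed in compiled form; this text tells all that it offers.
- The arm moves only by the tool step_arm, never from a script. Its argument "increments" is a list that holds one entry, the list of rows, each a list of 7 numbers: the opening, from -1 (shut) to 1 (fully open), then the shift along the tool's x, y, z in mm, then the turn, a rotation vector about the tool's x, y, z in degrees. In form: [[[grip, x, y, z, ax, ay, az], ...]]. A call has 1 to 10 rows; each row is the pose to reach, as a shift and turn from the pose commanded when the call began, along the tool's axes at that moment; what a row does not reach only later rows make up. A row lasts 1/12 s, in which the tool goes at most 41.7 mm and 7.16 degrees, less where a joint would pass 70% of its speed; a pose out of reach is approached as far as the arm can. A call with a gripper value outside its range is refused whole. The fingers move at their own pace and stop on an object; "force" is the grip in N (left out, the last holds). Time passes only in rows, so rows that repeat a pose let the fingers close. It gives the time, the measured TCP pose, the force, the opening and the grip force at its end, in the units of the state.
- bot.get_obs(): the state, without advancing time (a new reading comes with each control period).
- bot.read_camera(name): name is "scene" or "top" or "wrist"; returns a dict with "image" (420x560x3 uint8, red, green, blue), "camera_matrix" (3x3 intrinsics, pixels), "dist" ([k1, k2, p1, p2, k3] as OpenCV has them; the pictures are not rectified), "R" (3x3) and "t" (3): a world point X has camera coordinates R X + t. Camera axes: x right, y down, z forward; pixel columns grow to the right and rows downward; lengths in m; the calibration is good to about 2 mm. A picture is of the moment at which its call begins. There is no depth.
- bot.hand_in(): hands the job in; it is judged then, once.
The state is a dict: "t": time; "q": joint angles; "joint_vel": joint speeds; "joint_torque": joint torques, N m; "eef_pos": TCP position; "tool_rot": TCP orientation; "contact_force": force on the tool from outside, world axes, zero at the start; "torque": the same for the moment, N m; "gripper_width": opening from 0.0 (shut) to 1.0 (fully open); "grasp_force": force on a finger pad.
Only numpy, scipy, OpenCV 4.12 (cv2) and the standard library are available. Lean on these libraries where they do the work, as an engineer would, in place of code of your own. Each camera call takes 0.05 s, during which the arm holds its last target. There are 200 camera calls.

## Working session

There is one attempt and no reset: what is moved stays moved. The work goes in short steps, Python scripts to look and compute and a tool call to move; the robot and the scene stay as the last step left them, time stands still between calls to the robot, and variables do not carry over. Pictures are saved under pics/ and viewed, at most 10 in all, crops included, and the job is handed in when it is done.

Besides the shell and the picture viewer there is one more tool, called after "Call:" by a JSON object that holds its "api" and its "payload". step_arm: Moves the arm, as the interface text tells. Its arguments: {"type":"object","properties":{"increments":{"type":"array"},"force":{"type":"number"}},"required":["increments"]}

```bash
mkdir -p pics; cat > h.py <<'E'
import numpy as np, cv2, pickle
from station import bot
def snap(n,f):
    c=bot.read_camera(n); pickle.dump(c,open(f'pics/{f}.pkl','wb'))
    cv2.imwrite(f'pics/{f}.png',c['image'][:,:,::-1]); return c
def load(f): return pickle.load(open(f'pics/{f}.pkl','rb'))
def ray(c,uv):
    p=cv2.undistortPoints(np.array([[uv]],float),np.array(c['camera_matrix']),np.array(c['dist']))[0,0]
    R=np.array(c['R']);t=np.array(c['t']); return -R.T@t, R.T@np.array([p[0],p[1],1.])
def at_z(c,uv,z):
    o,d=ray(c,uv); return o+d*(z-o[2])/d[2]
def tri(obs):
    A=np.zeros((3,3));b=np.zeros(3)
    for c,uv in obs:
        o,d=ray(c,uv);d=d/np.linalg.norm(d);P=np.eye(3)-np.outer(d,d);A+=P;b+=P@o
    x=np.linalg.solve(A,b)
    r=[np.linalg.norm(np.cross(x-ray(c,u)[0],ray(c,u)[1]/np.linalg.norm(ray(c,u)[1]))) for c,u in obs]
    return x,r
def proj(c,X):
    return cv2.projectPoints(np.array(X,float).reshape(-1,3),cv2.Rodrigues(np.array(c['R']))[0],np.array(c['t'],float),np.array(c['camera_matrix']),np.array(c['dist']))[0][:,0]
E
python3 - <<'E'
from h import *
a=snap('scene','s0')['image'];b=snap('top','t0')['image']
for f in('s0','t0'):
    i=cv2.imread(f'pics/{f}.png');cv2.imwrite(f'pics/{f}b.png',cv2.resize(i,(800,600),interpolation=cv2.INTER_CUBIC))
    c=load(f);print(f,-np.array(c['R']).T@c['t'],np.array(c['R'])[2],c['dist'])
print(bot.get_obs())
E
```

```text
s0 [-0.66190157 -0.91435581  0.78629707] [ 0.72022175  0.56302547 -0.40531833] [-0.08739242  0.          0.          0.          0.        ]
t0 [0.27825511 0.02389745 1.71571101] [ 0.15328338 -0.0135888  -0.98808884] [-0.05341803  0.          0.          0.          0.        ]
{'t': 0.1, 'q': array([-1.25109858,  0.47773434,  0.02238652,  1.55635435, -0.01146553,
        1.1093297 , -0.08310322]), 'joint_vel': array([-0.00018395, -0.0032202 , -0.00069274, -0.00237416, -0.00206103,
       -0.00056497, -0.00123675]), 'joint_torque': array([ 4.61945587e-03, -5.97762001e+01,  1.61372300e+00, -2.81955796e+01,
        1.28141226e-02,  4.99350353e-03, -2.05486742e-06]), 'eef_pos': array([0.27983469, 0.61359345, 0.19281179]), 'tool_rot': array([-9.36027915e-05,  2.12274779e-01,  9.77209649e-01, -8.43482958e-04]), 'contact_force': array([-0.62378286, -0.55552261, -0.37684666]), 'torque': array([-0.00429198, -0.01984414, -0.04636387]), 'grasp_force': 0.0, 'gripper_width': 1.0002275686422097}
```

View pics/s0b.png

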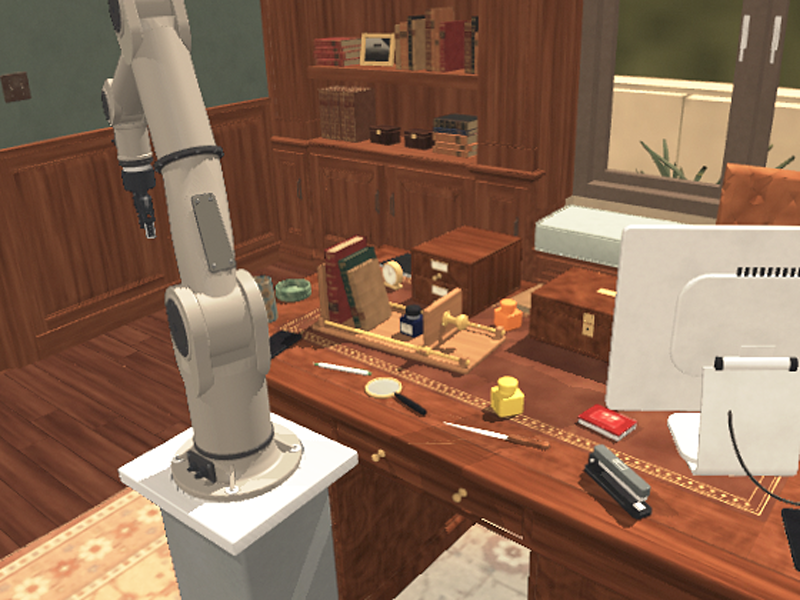

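View pics/t0b.png

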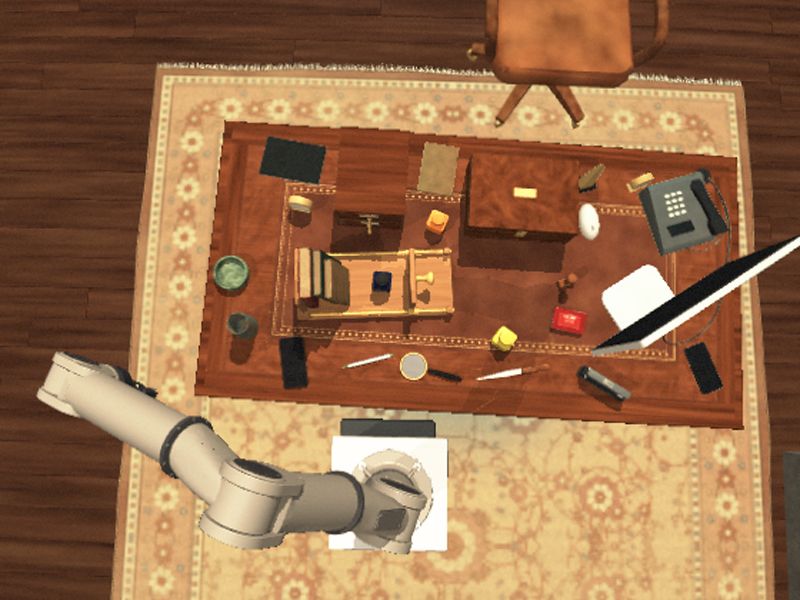

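The scene view shows the rack with bottle near (411,322), knob (460,321); the top view has bottle (381,281), knob (428,276), fixed end at left. Enlarging both.

```bash
python3 - <<'E'
from h import *
t=cv2.imread('pics/t0.png')[165:225,200:325];s=cv2.imread('pics/s0.png')[160:265,210:360]
cv2.imwrite('pics/tc.png',cv2.resize(t,None,fx=6,fy=6,interpolation=cv2.INTER_CUBIC))
cv2.imwrite('pics/sc.png',cv2.resize(s,None,fx=5,fy=5,interpolation=cv2.INTER_CUBIC))
E
```

```text
(no output)
```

View pics/tc.png

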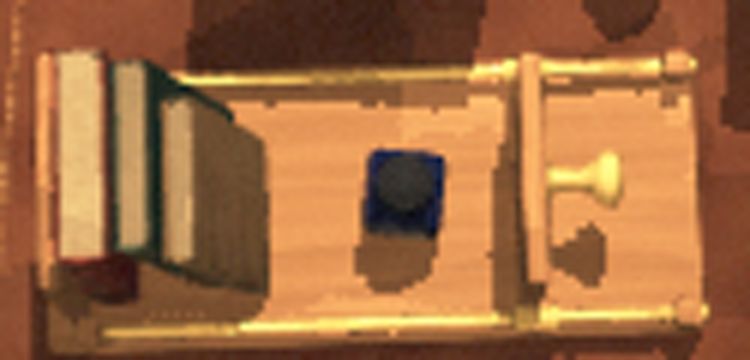

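View pics/sc.png

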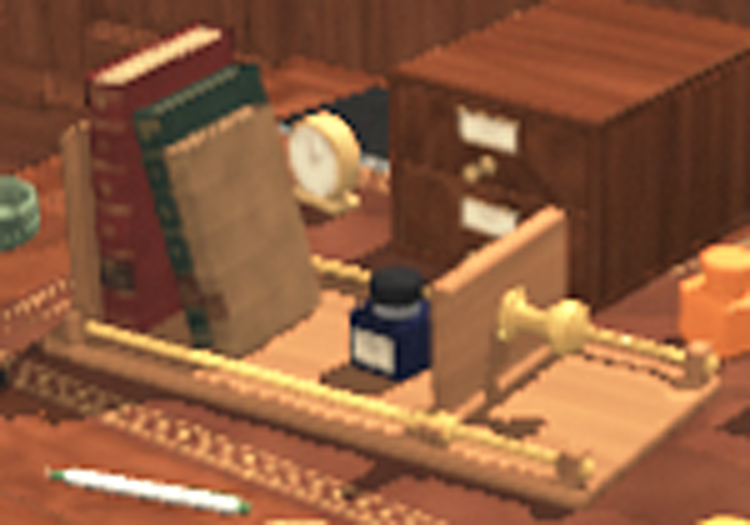

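```bash
python3 - <<'E'
from h import *
s=load('s0');t=load('t0')
S=lambda x,y:((x+.5)/5-.5+210,(y+.5)/5-.5+160)
T=lambda x,y:((x+.5)/6-.5+200,(y+.5)/6-.5+165)
for n,a,b in [('cap',(398,278),(405,180)),('knob',(578,326),(612,180)),('near rod end',(578,466),(703,312)),('far rod end',(703,362),(688,64)),('bookend top near',(434,288),(535,282)),('bookend top far',(560,210),(528,57)),('board corner',(586,505),(706,325)),('tan top far',(258,106),(183,97)),('tan top near',(168,150),(178,262)),('redtopnear',(97,80),(82,260))]:
    x,r=tri([(s,S(*a)),(t,T(*b))]);print(n,x.round(4),np.round(r,4))
for n,b,z in [('nr R',(703,312),.026),('nr L',(105,335),.026),('fr R',(688,64),.026),('fr L',(180,80),.026),('bottle shoulder c',(404,195),.05),('be top n',(537,282),.12),('be top f',(530,55),.12),('knob',(618,180),.072),('cap',(405,180),.078)]:
    print(n,at_z(t,T(*b),z).round(4))
E
```

```text
cap [0.5819 0.0322 0.077 ] [0.0007 0.0007]
knob [ 0.5876 -0.105   0.0749] [0.0024 0.0024]
near rod end [ 0.5048 -0.1657  0.0293] [0.0032 0.0032]
far rod end [ 0.6738 -0.1548  0.0286] [0.0029 0.0029]
bookend top near [ 0.5107 -0.051   0.1182] [0.0012 0.0012]
bookend top far [ 0.6574 -0.0462  0.1182] [0.0013 0.0013]
board corner [ 0.5006 -0.1721  0.0053] [0.0011 0.0011]
tan top far [0.6131 0.1722 0.1626] [0.0033 0.0033]
tan top near [0.5114 0.1696 0.1633] [0.0009 0.0009]
redtopnear [0.5045 0.2234 0.2048] [0.0016 0.0016]
nr R [ 0.5073 -0.1686  0.026 ]
nr L [0.4827 0.2283 0.026 ]
fr R [ 0.6763 -0.1575  0.026 ]
fr L [0.6567 0.1851 0.026 ]
bottle shoulder c [0.5773 0.0323 0.05  ]
be top n [ 0.5112 -0.0531  0.12  ]
be top f [ 0.6574 -0.0463  0.12  ]
knob [ 0.5867 -0.1072  0.072 ]
cap [0.5822 0.0317 0.078 ]
```

```bash
cat >> h.py <<'E'
from scipy.spatial.transform import Rotation as Rn
def go(p,yaw):
    """shift(mm)/turn(deg) to world p with tool pointing down, tool y at world angle yaw(deg)"""
    o=bot.get_obs();q=o['tool_rot'];R=Rn.from_quat([q[1],q[2],q[3],q[0]])
    y=np.radians(yaw);Y=np.array([np.cos(y),np.sin(y),0]);Z=np.array([0,0,-1.]);X=np.cross(Y,Z)
    T=Rn.from_matrix(np.c_[X,Y,Z])
    return (R.inv().apply(np.array(p)-o['eef_pos'])*1000).round(1),np.degrees((R.inv()*T).as_rotvec()).round(2)
E
python3 -c "
from h import *
print(go([.58,.032,.32],3.5))"
```

```text
(array([-514.4, -404.9, -126.4]), array([-8.000e-02,  6.000e-02,  6.199e+01]))
```

Call:
{"api": "step_arm", "payload": {"increments": [[[1,-20,-16,-35,0,0,6.2],[1,-48,-38,-70,0,0,12.4],[1,-80,-63,-100,0,0,18.6],[1,-110,-87,-126,0,0,24.8],[1,-140,-110,-126,0,0,31],[1,-170,-134,-126,0,0,37.2],[1,-200,-157,-126,0,0,43.4],[1,-230,-181,-126,0,0,49.6],[1,-260,-205,-126,0,0,55.8],[1,-290,-228,-126,0,0,62]]], "force": 40}}

```text
t: 0.93
eef_pos: [0.4496, 0.2841, 0.3196]
tool_rot: [-0.0, 0.687, 0.726, -0.0]
contact_force: [-0.1, 0.6, -0.0]
gripper_width: 1.001
grasp_force: 0.0
```

```bash
python3 -c "
from h import *
print(go([.58,.032,.30],3.5), bot.get_obs()['q'])"
```

```text
(array([-258.9,  116.3,   19.5]), array([-0.02, -0.  , -0.33])) [-0.99339881  0.13592486  0.35460753  1.74698134 -0.04957379  1.26774325
 -0.57166134]
```

Call:
{"api": "step_arm", "payload": {"increments": [[[1,-32,14,0,0,0,0],[1,-64,28,0,0,0,0],[1,-96,43,0,0,0,0],[1,-128,57,0,0,0,0],[1,-160,72,5,0,0,0],[1,-192,86,10,0,0,0],[1,-224,101,15,0,0,0],[1,-259,116,20,0,0,0],[1,-259,116,20,0,0,0],[1,-259,116,20,0,0,0]]]}}

```text
t: 1.77
eef_pos: [0.5808, 0.032, 0.299]
tool_rot: [0.0, 0.687, 0.726, -0.001]
contact_force: [0.3, -0.4, 0.1]
gripper_width: 1.002
grasp_force: 0.0
```

```bash
python3 - <<'E'
from h import *
c=snap('wrist','w0');i=cv2.imread('pics/w0.png');cv2.imwrite('pics/w0b.png',cv2.resize(i,(800,600),interpolation=cv2.INTER_CUBIC))
print(go([.58,.032,.30],3.5), bot.get_obs()['eef_pos'],-np.array(c['R']).T@c['t'])
print(proj(c,[[.582,.032,.077]])*800/560)
E
```

```text
(array([-2.3, -0.7, -0.9]), array([-0.07,  0.01, -0.12])) [0.58057427 0.03437013 0.29911305] [0.57668115 0.11610801 0.47930403]
[[400.4432545  253.49806819]]
```

View pics/w0b.png

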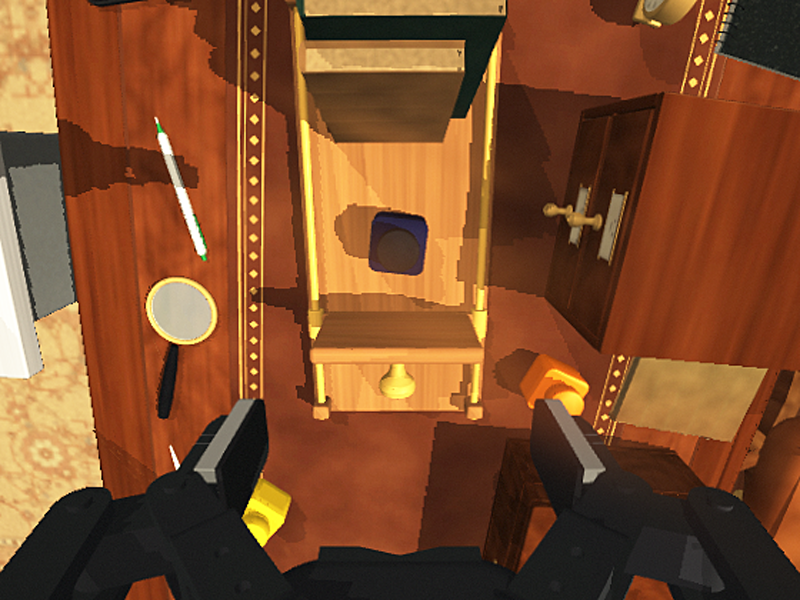

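```bash
python3 - <<'E'
from h import *
c=load('w0');t=load('t0');s=load('s0');k=560/800
W=lambda x,y:((x+.5)*k-.5,(y+.5)*k-.5)
S=lambda x,y:((x+.5)/5-.5+210,(y+.5)/5-.5+160)
T=lambda x,y:((x+.5)/6-.5+200,(y+.5)/6-.5+165)
for n,u,z in [('shL',(371,270),.054),('shR',(420,275),.054),('baseL',(376,212),.014),('baseR',(426,217),.014),('be L',(310,360),.12),('be R',(484,358),.12),('railendL',(320,410),.026),('railendR',(475,410),.026),('tanfootL',(330,141),.014),('tanfootR',(446,142),.014),('yellow',(257,530),.06)]: print(n,at_z(c,W(*u),z).round(4))
print(tri([(c,W(397,249)),(t,T(405,180)),(s,S(398,278))]))
print(tri([(c,W(398,394)),(t,T(618,180))]))
E
```

```text
shL [0.5554 0.0101 0.054 ]
shR [0.6017 0.0079 0.054 ]
baseL [0.5561 0.0593 0.014 ]
baseR [0.6059 0.0572 0.014 ]
be L [ 0.5097 -0.0546  0.12  ]
be R [ 0.657  -0.0445  0.12  ]
railendL [ 0.5028 -0.16    0.026 ]
railendR [ 0.6753 -0.1503  0.026 ]
tanfootL [0.5099 0.1236 0.014 ]
tanfootR [0.6197 0.1287 0.014 ]
yellow [ 0.4347 -0.303   0.06  ]
(array([0.58081349, 0.03343107, 0.07674104]), [np.float64(0.003342518028165334), np.float64(0.0023483831044845273), np.float64(0.000996918732981858)])
(array([ 0.58662828, -0.10714061,  0.07564271]), [np.float64(0.0006464789414526844), np.float64(0.0006464789414525465)])
```

Call:
{"api": "step_arm", "payload": {"increments": [[[1,0,0,35,0,0,2],[1,0,0,70,0,0,4],[1,0,0,105,0,0,6],[1,0,0,140,0,0,6],[1,0,0,175,0,0,6],[1,0,0,205,0,0,6],[1,0,0,230,0,0,6],[1,0,0,250,0,0,6],[1,0,0,255,0,0,6],[1,0,0,255,0,0,6]]]}}

```text
t: 2.65
eef_pos: [0.5794, 0.0366, 0.0434]
tool_rot: [-0.001, 0.722, 0.692, -0.001]
contact_force: [-0.2, -0.6, 0.5]
gripper_width: 0.999
grasp_force: 0.0
```

```bash
python3 -c "
from h import *
print(go([.58,.0335,.023],-2.5), bot.get_obs()['contact_force'])"
```

```text
(array([-3.1,  0.8, 20.4]), array([-0.18, -0.  ,  0.12])) [-0.22521149 -0.56897144  0.47780399]
```

Call:
{"api": "step_arm", "payload": {"increments": [[[1,-3,1,10,0,0,0],[1,-3,1,20,0,0,0],[1,-3,1,20,0,0,0],[-1,-3,1,20,0,0,0],[-1,-3,1,20,0,0,0],[-1,-3,1,20,0,0,0],[-1,-3,1,20,0,0,0],[-1,-3,1,20,0,0,0],[-1,-3,1,20,0,0,0],[-1,-3,1,20,0,0,0]]], "force": 40}}

```text
t: 3.48
eef_pos: [0.582, 0.032, 0.0253]
tool_rot: [0.0, 0.722, 0.691, 0.0]
contact_force: [-1.8, 0.4, 4.9]
gripper_width: 0.427
grasp_force: 39.6
```

Call:
{"api": "step_arm", "payload": {"increments": [[[-1,0,0,-8,0,0,0],[-1,0,0,-25,0,0,0],[-1,0,0,-50,0,0,0],[-1,0,0,-80,0,0,0],[-1,0,0,-110,0,0,0],[-1,0,0,-140,0,0,0],[-1,0,0,-160,0,0,0],[-1,0,0,-160,0,0,0]]]}}

```text
t: 4.15
eef_pos: [0.5846, 0.0318, 0.1896]
tool_rot: [0.002, 0.723, 0.691, 0.003]
contact_force: [0.8, -0.3, -0.7]
gripper_width: 0.425
grasp_force: 40.6
```

```bash
python3 - <<'E'
from h import *
c=snap('wrist','w1');s=snap('scene','s1')
i=cv2.imread('pics/w1.png')[170:,130:430];j=cv2.imread('pics/s1.png')[120:270,210:360]
cv2.imwrite('pics/c1.png',np.hstack([cv2.resize(i,(480,400)),cv2.resize(j,(320,320),interpolation=cv2.INTER_CUBIC)[:].copy() if 0 else cv2.resize(j,(320,400),interpolation=cv2.INTER_CUBIC)]))
print(go([.5616,-.2686,.18],3.5), bot.get_obs()['contact_force'],bot.get_obs()['gripper_width'],bot.hold_point_z)
E
```

```text
(array([-301.3,   -7. ,    4.9]), array([ 0.06, -0.03, -6.  ])) [-0.10348532  0.36986099 -2.69879038] 0.4244556053236935 0.0187
```

View pics/c1.png

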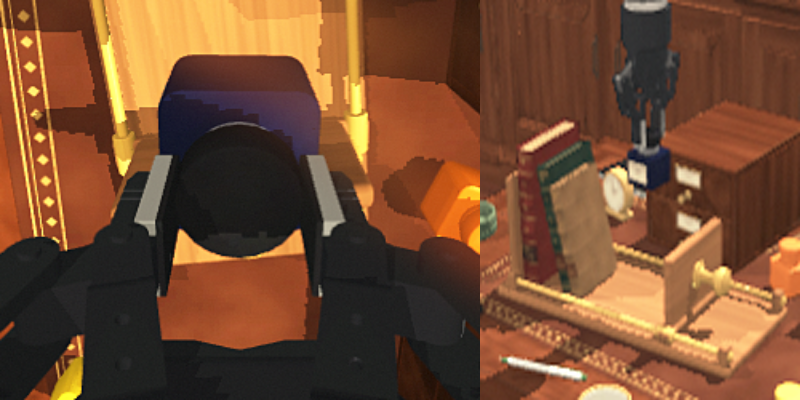

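Call:
{"api": "step_arm", "payload": {"increments": [[[-1,-20,0,0,0,0,-1],[-1,-50,-1,0,0,0,-2],[-1,-85,-2,0,0,0,-3],[-1,-120,-3,0,0,0,-4],[-1,-155,-4,0,0,0,-5],[-1,-190,-5,0,0,0,-6],[-1,-225,-6,0,0,0,-6],[-1,-260,-7,0,0,0,-6],[-1,-285,-7,0,0,0,-6],[-1,-301,-7,0,0,0,-6]]]}}

```text
t: 5.08
eef_pos: [0.5589, -0.2721, 0.1826]
tool_rot: [-0.001, 0.687, 0.727, -0.002]
contact_force: [-0.3, 0.2, -1.2]
gripper_width: 0.423
grasp_force: 40.5
```

Call:
{"api": "step_arm", "payload": {"increments": [[[-1,0,0,15,0,0,0],[-1,0,0,45,0,0,0],[-1,0,0,75,0,0,0],[-1,0,0,105,0,0,0],[-1,0,0,130,0,0,0],[-1,0,0,145,0,0,0],[-1,0,0,155,0,0,0],[-1,0,0,155,0,0,0]]]}}

```text
t: 5.75
eef_pos: [0.5588, -0.2673, 0.0261]
tool_rot: [-0.003, 0.685, 0.728, -0.001]
contact_force: [-1.0, -0.4, -2.3]
gripper_width: 0.42
grasp_force: 40.5
```

```bash
python3 - <<'E'
from h import *
s=snap('scene','s2');t=snap('top','t2')
i=cv2.imread('pics/t2.png')[165:265,250:400];j=cv2.imread('pics/s2.png')[200:300,290:410]
cv2.imwrite('pics/c2.png',np.hstack([cv2.resize(i,(400,400)),cv2.resize(j,(400,400),interpolation=cv2.INTER_CUBIC)]))
o=bot.get_obs();print(o['eef_pos'],o['contact_force'],go([.5616,-.2686,.015],3.5))
E
```

```text
[ 0.56109849 -0.26854529  0.02928863] [ 0.48305665 -0.17259509 -2.21323195] (array([-0.1,  0.5, 14.3]), array([-0.07, -0.01, -0.02]))
```

View pics/c2.png

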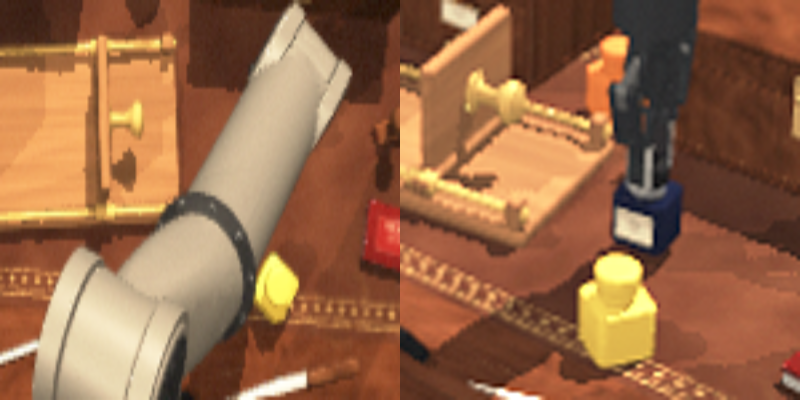

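Bottle hangs upright by its cap/shoulder just above the desk, clear of the yellow look-alike. Lowering slowly.

Call:
{"api": "step_arm", "payload": {"increments": [[[-1,0,0,2,0,0,0],[-1,0,0,5,0,0,0],[-1,0,0,8,0,0,0],[-1,0,0,11,0,0,0],[-1,0,0,11,0,0,0]]]}}

```text
t: 6.27
eef_pos: [0.5613, -0.2682, 0.0183]
tool_rot: [-0.0, 0.685, 0.728, -0.0]
contact_force: [-0.4, 0.1, -2.1]
gripper_width: 0.426
grasp_force: 40.5
```

Call:
{"api": "step_arm", "payload": {"increments": [[[-1,0,0,2,0,0,0],[-1,0,0,4,0,0,0],[-1,0,0,5,0,0,0],[-1,0,0,5,0,0,0]]]}}

```text
t: 6.6
eef_pos: [0.5613, -0.2684, 0.0134]
tool_rot: [-0.0, 0.685, 0.728, -0.0]
contact_force: [-0.1, -0.1, -2.1]
gripper_width: 0.427
grasp_force: 40.5
```

Call:
{"api": "step_arm", "payload": {"increments": [[[-1,0,0,1,0,0,0],[-1,0,0,2,0,0,0],[-1,0,0,2,0,0,0]]]}}

```text
t: 6.85
eef_pos: [0.5615, -0.2685, 0.0116]
tool_rot: [-0.0, 0.685, 0.728, 0.0]
contact_force: [-0.7, -0.5, -2.0]
gripper_width: 0.43
grasp_force: 40.5
```

Call:
{"api": "step_arm", "payload": {"increments": [[[-1,0,0,1,0,0,0],[-1,0,0,2,0,0,0],[-1,0,0,2,0,0,0]]]}}

```text
t: 7.1
eef_pos: [0.5615, -0.2686, 0.0113]
tool_rot: [-0.0, 0.685, 0.728, 0.0]
contact_force: [-4.8, 1.5, 13.7]
gripper_width: 0.428
grasp_force: 41.8
```

Call:
{"api": "step_arm", "payload": {"increments": [[[-1,0,0,-1,0,0,0],[-1,0,0,-1.5,0,0,0],[1,0,0,-1.5,0,0,0],[1,0,0,-1.5,0,0,0],[1,0,0,-1.5,0,0,0],[1,0,0,-1.5,0,0,0],[1,0,0,-1.5,0,0,0],[1,0,0,-1.5,0,0,0]]]}}

```text
t: 7.77
eef_pos: [0.5616, -0.2685, 0.0111]
tool_rot: [-0.0, 0.685, 0.728, -0.0]
contact_force: [-0.4, -0.2, -0.1]
gripper_width: 1.001
grasp_force: 0.0
```

Call:
{"api": "step_arm", "payload": {"increments": [[[1,0,0,-10,0,0,0],[1,0,0,-30,0,0,0],[1,0,0,-60,0,0,0],[1,0,0,-95,0,0,0],[1,0,0,-130,0,0,0],[1,0,0,-160,0,0,0],[1,0,0,-190,0,0,0],[1,0,0,-190,0,0,0]]]}}

```text
t: 8.43
eef_pos: [0.5646, -0.2708, 0.2086]
tool_rot: [0.005, 0.686, 0.728, 0.002]
contact_force: [1.3, -0.9, -0.3]
gripper_width: 1.002
grasp_force: 0.0
```

```bash
python3 - <<'E'
from h import *
c=snap('wrist','w3')
i=cv2.imread('pics/w3.png');cv2.imwrite('pics/w3b.png',cv2.resize(i,(800,600),interpolation=cv2.INTER_CUBIC))
o=bot.get_obs();print(o['eef_pos'],o['contact_force'],o['gripper_width'],o['q'])
E
```

```text
[ 0.56346193 -0.26989433  0.20559739] [ 0.41288992 -1.00857091 -0.82285783] 0.9941919257974342 [-0.09010507  0.42420451  0.59307515  1.7060614  -0.26467274  1.0845132
  0.64540519]
```

View pics/w3b.png

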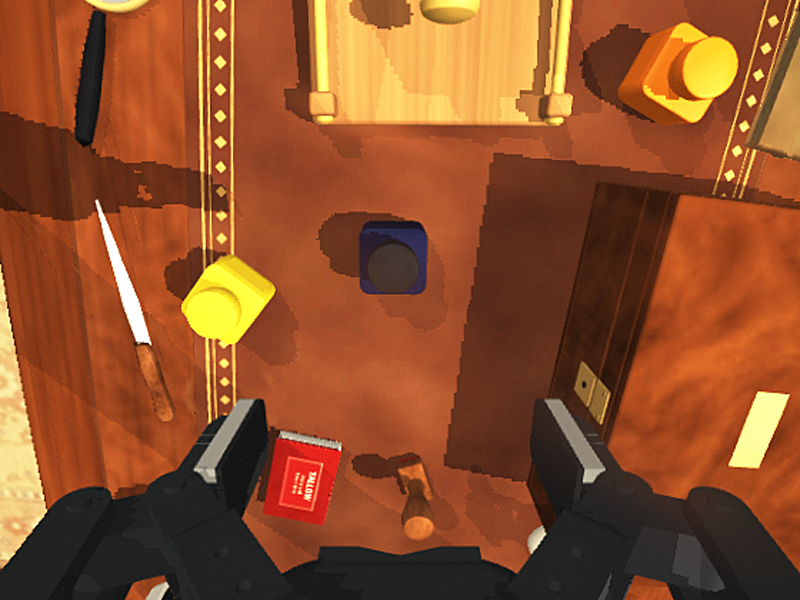

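Bottle stands upright on the desk at (393,260), clear of rack and look-alikes. Now the knob.

```bash
python3 - <<'E'
from h import *
print(go([.588,-.142,.2056],3.6),go([.588,-.142,.06],3.6))
E
```

```text
(array([ 1.262e+02,  3.220e+01, -1.000e-01]), array([ 0.4 ,  0.15, -0.14])) (array([126.5,  31.2, 145.5]), array([ 0.4 ,  0.15, -0.14]))
```

Call:
{"api": "step_arm", "payload": {"increments": [[[-1,30,8,0,0,0,0],[-1,65,16,0,0,0,0],[-1,100,25,0,0,0,0],[-1,126,32,0,0,0,0],[-1,126,32,30,0,0,0],[-1,126,32,65,0,0,0],[-1,126,32,100,0,0,0],[-1,126,32,130,0,0,0],[-1,126,32,145,0,0,0],[-1,126,32,145,0,0,0]]]}}

```text
t: 9.32
eef_pos: [0.5821, -0.1398, 0.0519]
tool_rot: [-0.003, 0.685, 0.728, -0.003]
contact_force: [-0.6, -0.5, -0.4]
gripper_width: -0.0
grasp_force: 0.0
```

```bash
python3 - <<'E'
from h import *
s=snap('scene','s4');c=snap('wrist','w4')
o=bot.get_obs();print(o['eef_pos'],o['contact_force'],go([.588,-.142,.06],3.6))
i=cv2.imread('pics/w4.png')[120:,100:460];j=cv2.imread('pics/s4.png')[170:270,260:360]
cv2.imwrite('pics/c4.png',np.hstack([cv2.resize(i,(480,400)),cv2.resize(j,(320,400)) if 0 else cv2.copyMakeBorder(cv2.resize(j,(320,320),interpolation=cv2.INTER_CUBIC),0,80,0,0,0)]))
E
```

```text
[ 0.58526159 -0.1409636   0.05594821] [ 0.1803837  -0.00957756  0.86851444] (array([-1.2,  2.7, -4.1]), array([-0.09,  0.  , -0.13]))
```

View pics/c4.png

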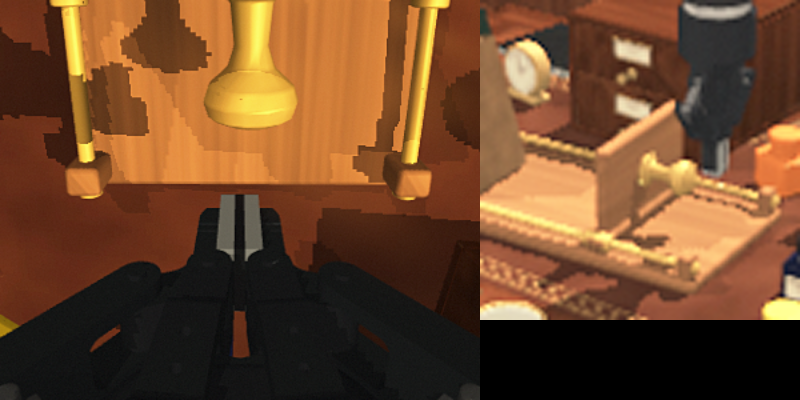

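The shut fingers stand behind the knob, about 4 mm left of its centre. Correct that, then approach and push slowly.

Call:
{"api": "step_arm", "payload": {"increments": [[[-1,4,3,-4,0,0,0],[-1,8,3,-5,0,0,0],[-1,12,3,-5,0,0,0],[-1,15,3,-5,0,0,0],[-1,18,3,-5,0,0,0],[-1,21,3,-5,0,0,0],[-1,24,3,-5,0,0,0],[-1,27,3,-5,0,0,0],[-1,30,3,-5,0,0,0]]]}}

```text
t: 10.17
eef_pos: [0.5869, -0.1103, 0.0611]
tool_rot: [-0.0, 0.685, 0.728, -0.0]
contact_force: [-0.1, 0.4, 0.1]
gripper_width: -0.003
grasp_force: 0.0
```

Call:
{"api": "step_arm", "payload": {"increments": [[[-1,3,0,0,0,0,0],[-1,6,0,0,0,0,0],[-1,9,0,0,0,0,0],[-1,12,0,0,0,0,0],[-1,15,0,0,0,0,0]]]}}

```text
t: 10.58
eef_pos: [0.586, -0.0954, 0.0611]
tool_rot: [-0.0, 0.685, 0.728, -0.0]
contact_force: [0.5, -0.6, -1.3]
gripper_width: -0.003
grasp_force: 0.0
```

```bash
python3 - <<'E'
from h import *
c4=load('w4');c=snap('wrist','w5')
for k in (c4,c):
    h=cv2.cvtColor(k['image'],cv2.COLOR_RGB2HSV)
    m=cv2.inRange(h,(22,130,120),(35,255,255))
    n,_,st,ce=cv2.connectedComponentsWithStats(m)
    print([(st[i].tolist()) for i in range(1,n) if st[i][4]>150])
    print(at_z(k,(288,216),.072))
print(proj(c,[[.5866,-.107,.072],[.586,-.0954,.0611]]),bot.get_obs()['contact_force'],bot.get_obs()['eef_pos'])
print(proj(c4,[[.5866,-.107,.072],[.585,-.141,.056]]))
E
```

```text
[[135, 0, 14, 52, 455], [430, 30, 10, 30, 176], [140, 108, 20, 16, 294], [422, 108, 16, 17, 209], [286, 122, 17, 51, 644], [148, 125, 14, 52, 417], [407, 126, 21, 117, 484], [274, 189, 45, 26, 898], [58, 355, 56, 42, 713]]
[ 0.58683632 -0.1106844   0.072     ]
[[131, 0, 22, 130, 1032], [407, 112, 10, 38, 181], [406, 151, 13, 17, 172], [155, 221, 17, 72, 496], [277, 222, 12, 30, 252], [390, 222, 14, 71, 259]]
[ 0.58938068 -0.0679077   0.072     ]
[[278.69503328 278.56195146]
 [278.88669909 252.74737543]] [0.25441407 0.8031372  0.05370618] [ 0.58608299 -0.09455265  0.06112201]
[[288.03364966 209.3141453 ]
 [280.96641079 254.94305231]]
```

```bash
python3 - <<'E'
from h import *
c=load('w5');print(proj(c,[[.583,-.054,.072],[.5835,-.049,.12],[.586,-.092,.09]]),proj(load('w4'),[[.583,-.054,.072],[.5835,-.049,.12]]))
s=snap('scene','s5')
i=cv2.imread('pics/w5.png')[120:,100:460];j=cv2.imread('pics/s5.png')[190:250,290:350]
cv2.imwrite('pics/c5.png',np.hstack([cv2.resize(i,(400,333)),cv2.resize(j,(333,333),interpolation=cv2.INTER_CUBIC)]))
E
```

```text
[[277.91127836 190.75675852]
 [279.4233958  208.35620038]
 [279.20159136 270.32646742]] [[288.1056588  102.38473989]
 [293.68652204  84.32125001]]
```

View pics/c5.png

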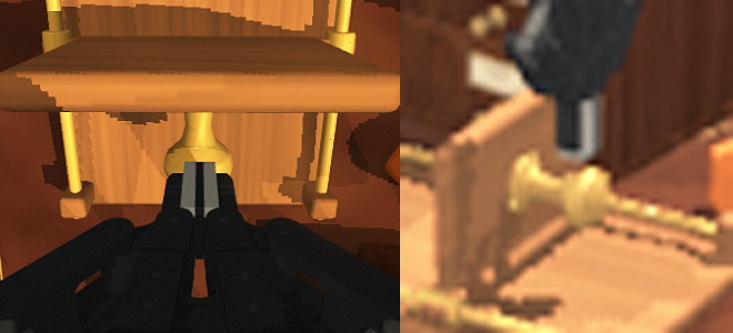

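```bash
python3 - <<'E'
from h import *
c=load('w5');s=load('s5')
print(tri([(c,(280,267)),(s,(321.5,218))]))
print(proj(s,[[.586,-.0945,.0611],[.5866,-.107,.072],[.5866,-.0945,.09]]),'knob seen',290+190/5.55,190+195/5.55)
E
```

```text
(array([ 0.5879586 , -0.09011663,  0.09444465]), [np.float64(0.0027588905170966896), np.float64(0.002758890517096825)])
[[321.48315769 228.17293318]
 [324.83196146 226.01649976]
 [321.61555524 220.05603025]] knob seen 324.23423423423424 225.13513513513513
```

Triangulation shows the real fingertips are about 30 mm above the reported TCP (agrees with the bottle grasp on the cap); the tips passed over the knob. Back off, go 30 mm lower, and push again.

Call:
{"api": "step_arm", "payload": {"increments": [[[-1,-10,0,-2,0,0,0],[-1,-25,0,-2,0,0,0],[-1,-42,0,-2,0,0,0],[-1,-45,0,0,0,0,0],[-1,-45,0,15,0,0,0],[-1,-45,0,30,0,0,0],[-1,-45,0,30,0,0,0],[-1,-40,0,30,0,0,0],[-1,-35,0,30,0,0,0],[-1,-30,0,30,0,0,0]]]}}

```text
t: 11.52
eef_pos: [0.5885, -0.125, 0.032]
tool_rot: [0.0, 0.685, 0.728, 0.0]
contact_force: [0.1, -1.0, -0.4]
gripper_width: 0.005
grasp_force: 0.0
```

Call:
{"api": "step_arm", "payload": {"increments": [[[-1,3,0,0,0,0,0],[-1,6,0,0,0,0,0],[-1,9,0,0,0,0,0],[-1,12,0,0,0,0,0],[-1,15,0,0,0,0,0]]]}}

```text
t: 11.93
eef_pos: [0.5876, -0.111, 0.0318]
tool_rot: [0.001, 0.685, 0.728, 0.0]
contact_force: [1.5, -3.0, 1.9]
gripper_width: -0.001
grasp_force: 1.4
```

Call:
{"api": "step_arm", "payload": {"increments": [[[-1,5,0,0,0,0,0],[-1,10,0,0,0,0,0],[-1,15,0,0,0,0,0],[-1,20,0,0,0,0,0],[-1,25,0,0,0,0,0],[-1,30,0,0,0,0,0],[-1,35,0,0,0,0,0],[-1,40,0,0,0,0,0],[-1,45,0,0,0,0,0],[-1,50,0,0,0,0,0]]]}}

```text
t: 12.77
eef_pos: [0.5839, -0.0602, 0.0311]
tool_rot: [0.0, 0.685, 0.728, -0.0]
contact_force: [2.4, -3.9, 0.3]
gripper_width: 0.001
grasp_force: 1.5
```

Call:
{"api": "step_arm", "payload": {"increments": [[[-1,5,0,0,0,0,0],[-1,10,0,0,0,0,0],[-1,15,0,0,0,0,0],[-1,20,0,0,0,0,0],[-1,25,0,0,0,0,0],[-1,30,0,0,0,0,0],[-1,35,0,0,0,0,0],[-1,40,0,0,0,0,0],[-1,45,0,0,0,0,0],[-1,50,0,0,0,0,0]]]}}

```text
t: 13.6
eef_pos: [0.5808, -0.0103, 0.0312]
tool_rot: [-0.0, 0.685, 0.728, -0.0]
contact_force: [2.2, -2.5, 0.1]
gripper_width: 0.005
grasp_force: 1.5
```

```bash
python3 - <<'E'
from h import *
c=snap('wrist','w6');o=bot.get_obs();print(o['eef_pos'],o['contact_force'],o['torque'])
for k in (load('w5'),c):
    h=cv2.cvtColor(k['image'],cv2.COLOR_RGB2HSV);m=cv2.inRange(h,(22,130,120),(35,255,255))
    n,_,st,ce=cv2.connectedComponentsWithStats(m);print([st[i].tolist() for i in range(1,n) if st[i][4]>120])
E
```

```text
[ 0.58065392 -0.00884812  0.03104859] [ 1.57982419 -0.77565708  1.16612895] [-0.39067836 -0.36989888 -0.01471588]
[[131, 0, 22, 130, 1032], [407, 112, 10, 38, 181], [406, 151, 13, 17, 172], [155, 221, 17, 72, 496], [277, 222, 12, 30, 252], [390, 222, 14, 71, 259]]
[[109, 0, 18, 86, 642], [278, 172, 14, 51, 380], [141, 247, 20, 94, 597], [267, 247, 41, 9, 186], [401, 259, 17, 82, 270]]
```

Call:
{"api": "step_arm", "payload": {"increments": [[[-1,5,0,0,0,0,0],[-1,10,0,0,0,0,0],[-1,15,0,0,0,0,0],[-1,20,0,0,0,0,0],[-1,25,0,0,0,0,0],[-1,30,0,0,0,0,0],[-1,35,0,0,0,0,0],[-1,40,0,0,0,0,0],[-1,45,0,0,0,0,0],[-1,50,0,0,0,0,0]]]}}

```text
t: 14.48
eef_pos: [0.5777, 0.0396, 0.0311]
tool_rot: [-0.0, 0.685, 0.728, -0.0]
contact_force: [2.8, -2.0, -0.9]
gripper_width: 0.0
grasp_force: 1.5
```

Call:
{"api": "step_arm", "payload": {"increments": [[[-1,2,0,0,0,0,0],[-1,4,0,0,0,0,0],[-1,6,0,0,0,0,0],[-1,8,0,0,0,0,0],[-1,10,0,0,0,0,0],[-1,12,0,0,0,0,0],[-1,14,0,0,0,0,0],[-1,16,0,0,0,0,0],[-1,18,0,0,0,0,0],[-1,20,0,0,0,0,0]]]}}

```text
t: 15.32
eef_pos: [0.5767, 0.0579, 0.0312]
tool_rot: [0.0, 0.686, 0.728, -0.0]
contact_force: [2.1, -4.9, -2.0]
gripper_width: 0.003
grasp_force: 2.4
```

Contact with the books is starting; continue at 2 mm per row, then finer.

Call:
{"api": "step_arm", "payload": {"increments": [[[-1,2,0,0,0,0,0],[-1,4,0,0,0,0,0],[-1,6,0,0,0,0,0],[-1,8,0,0,0,0,0],[-1,10,0,0,0,0,0],[-1,12,0,0,0,0,0],[-1,14,0,0,0,0,0],[-1,16,0,0,0,0,0],[-1,18,0,0,0,0,0],[-1,20,0,0,0,0,0]]]}}

```text
t: 16.15
eef_pos: [0.5754, 0.0792, 0.0312]
tool_rot: [0.0, 0.685, 0.728, 0.0]
contact_force: [2.0, -4.4, -2.0]
gripper_width: -0.001
grasp_force: 2.3
```

Call:
{"api": "step_arm", "payload": {"increments": [[[-1,1,0,0,0,0,0],[-1,2,0,0,0,0,0],[-1,3,0,0,0,0,0],[-1,4,0,0,0,0,0],[-1,5,0,0,0,0,0],[-1,5,0,0,0,0,0]]]}}

```text
t: 16.65
eef_pos: [0.5751, 0.0841, 0.0312]
tool_rot: [0.0, 0.685, 0.728, -0.0]
contact_force: [2.6, -5.0, -2.2]
gripper_width: -0.002
grasp_force: 2.1
```

Call:
{"api": "step_arm", "payload": {"increments": [[[-1,1,0,0,0,0,0],[-1,2,0,0,0,0,0],[-1,3,0,0,0,0,0],[-1,3,0,0,0,0,0]]]}}

```text
t: 16.98
eef_pos: [0.5749, 0.087, 0.0312]
tool_rot: [0.0, 0.685, 0.728, -0.0]
contact_force: [1.8, -4.8, -2.2]
gripper_width: 0.001
grasp_force: 2.1
```

Call:
{"api": "step_arm", "payload": {"increments": [[[-1,1,0,0,0,0,0],[-1,2,0,0,0,0,0],[-1,2,0,0,0,0,0]]]}}

```text
t: 17.23
eef_pos: [0.5749, 0.0874, 0.0312]
tool_rot: [0.001, 0.686, 0.728, -0.001]
contact_force: [3.5, -7.2, -1.5]
gripper_width: -0.001
grasp_force: 3.8
```

Call:
{"api": "step_arm", "payload": {"increments": [[[-1,0.5,0,0,0,0,0],[-1,1,0,0,0,0,0],[-1,1,0,0,0,0,0]]]}}

```text
t: 17.48
eef_pos: [0.5749, 0.0874, 0.0312]
tool_rot: [0.001, 0.686, 0.728, -0.001]
contact_force: [3.4, -9.1, -2.2]
gripper_width: 0.002
grasp_force: 4.8
```

```bash
python3 - <<'E'
from h import *
s=snap('scene','s7');t=snap('top','t7');w=snap('wrist','w7');o=bot.get_obs();print(o['eef_pos'],o['contact_force'])
# predicted snug geometry edges: rack frame -> world
a=np.radians(3.6);R=np.array([[np.cos(a),-np.sin(a)],[np.sin(a),np.cos(a)]]);O=np.array([.581,.063])
for n,x,y,z in [('tan top near, bookend side',-.0525,.104,.164),('green top',-.06,.124,.184),('red top',-.066,.148,.204)]:
    X=np.r_[O+R@[x,y],z];print(n,X.round(3),proj(s,X).round(1),proj(w,X).round(1))
# tilt cue: column profile of hue in scene rows on books
im=cv2.cvtColor(s['image'],cv2.COLOR_RGB2HSV)
for r in range(172,232,6): print(r,''.join('R' if (h<6 or h>172) and S>120 else 'G' if 45<h<95 and S>60 else 'y' if 20<h<35 and S>140 and v>110 else 't' if 10<h<24 and S<135 else '.' for h,S,v in im[r,215:330].astype(int)))
E
```

```text
[0.57491269 0.08739855 0.0312036 ] [ 2.60278139 -9.87799897 -2.14935315]
tan top near, bookend side [0.522 0.163 0.164] [[246.9 188.8]] [[-42.3 149.5]]
green top [0.513 0.183 0.184] [[240.5 182.9]] [[-278.4   -8.1]]
red top [0.506 0.207 0.204] [[233.4 176.6]] [[-26771.5 -16690.2]]
172 ................RRR.tttttttt.RRRRRRRRRRt..tttt.....................................................................
178 ...................RRRRRRR....ttttt..GG..GGGGGt.........................t..........................................
184 ..................R.R.tttt.GG.GG.ttttttttttttttt......t.............tt................ttttttttttt..................
190 .............RRRRRRRR....ttttttttttttttttttttttt...ttt.................t........................ttt................
196 t.............R.RRRRRRt...tttttttttttttttt....t.ttt....t...........................................................
202 ..............RR.....R....ttttt..t.................t...................................tttttttttttt................
208 ...............RRRRRRRR....tt.................t.........t....ttt.................................t.................
214 ...............ttt....RR...tt............................ttttttt........R..........................................
220 ................RRRRRRRR..tt..................................................................t....................
226 ........................t.tttt....................................................ttt..............................
```

```bash
python3 - <<'E'
from h import *
s=load('s7');s0=load('s0');t=load('t7')
a=np.radians(3.6);R=np.array([[np.cos(a),-np.sin(a)],[np.sin(a),np.cos(a)]]);O=np.array([.581,.063])
L=lambda x,y,z:np.r_[O+R@[x,y],z]
for n,x,y,h in [('tan',-.0525,.104,.15),('tanback',-.0525,.124,.15),('greenback',-.06,.148,.17),('redback',-.066,.18,.19)]:
    print(n,proj(s,[L(x,y,.014+h),L(x,y,.014+h/2),L(x,y,.014)]).round(1).tolist())
print('bookend top',proj(s,[L(-.075,.104,.12),L(-.075,.088,.12),L(.075,.088,.12)]).round(1).tolist())
g=cv2.cvtColor(s['image'],cv2.COLOR_RGB2GRAY).astype(int)
for r in range(184,232,4): print(r,g[r,226:262].tolist())
E
```

```text
tan [[246.9, 188.8], [248.2, 209.2], [249.3, 228.8]]
tanback [[242.2, 187.7], [243.5, 208.0], [244.8, 227.6]]
greenback [[234.9, 181.6], [236.5, 204.7], [238.1, 226.9]]
redback [[226.1, 175.0], [228.1, 200.8], [230.0, 225.5]]
bookend top [[243.6, 203.1], [247.4, 204.0], [272.9, 189.7]]
184 [143, 128, 92, 98, 96, 87, 81, 75, 69, 60, 59, 72, 82, 77, 75, 62, 40, 41, 45, 42, 41, 50, 84, 114, 131, 162, 179, 183, 170, 158, 115, 109, 90, 96, 101, 100]
188 [90, 86, 52, 63, 71, 62, 54, 55, 57, 58, 53, 49, 54, 48, 56, 89, 130, 170, 183, 191, 193, 163, 137, 107, 92, 94, 97, 96, 94, 94, 94, 95, 97, 100, 99, 97]
192 [91, 87, 76, 84, 84, 75, 60, 61, 59, 56, 54, 42, 51, 45, 51, 89, 122, 122, 115, 107, 91, 92, 94, 95, 97, 94, 91, 89, 90, 92, 97, 96, 97, 96, 97, 96]
196 [93, 87, 64, 60, 76, 79, 69, 66, 61, 55, 55, 47, 45, 48, 53, 86, 125, 120, 119, 108, 94, 98, 95, 98, 93, 94, 92, 92, 95, 90, 103, 152, 173, 198, 180, 87]
200 [96, 92, 88, 66, 64, 70, 66, 63, 62, 61, 58, 51, 59, 65, 54, 65, 104, 104, 98, 97, 87, 87, 96, 138, 181, 181, 192, 191, 179, 161, 134, 118, 112, 111, 107, 115]
204 [97, 92, 90, 5
[... 456 characters left out ...]
8, 113, 107, 134, 149, 146, 139]
216 [107, 100, 93, 85, 48, 44, 56, 62, 67, 47, 45, 52, 54, 66, 67, 60, 65, 89, 106, 129, 124, 117, 117, 116, 117, 117, 117, 117, 117, 111, 95, 95, 95, 93, 96, 106]
220 [110, 106, 94, 91, 68, 53, 52, 55, 55, 55, 56, 53, 56, 50, 56, 54, 60, 84, 99, 129, 125, 117, 114, 112, 111, 108, 109, 108, 110, 106, 96, 97, 98, 114, 143, 166]
224 [103, 140, 177, 129, 93, 56, 60, 75, 79, 79, 67, 62, 55, 60, 58, 60, 63, 82, 98, 112, 116, 113, 109, 110, 112, 112, 113, 119, 130, 89, 94, 95, 96, 103, 95, 85]
228 [109, 85, 86, 84, 84, 83, 89, 111, 134, 160, 185, 198, 211, 203, 202, 197, 215, 210, 210, 232, 233, 235, 222, 180, 161, 138, 107, 93, 87, 86, 91, 126, 193, 192, 192, 191]
```

Numerically, the red/green/tan edges match the vertical, snug geometry to about 1 px, and the bookend top lies where predicted; the push no longer advances (about 9 N). Retreat.

Call:
{"api": "step_arm", "payload": {"increments": [[[-1,-2,0,0,0,0,0],[-1,-5,0,0,0,0,0],[-1,-12,0,0,0,0,0],[-1,-25,0,0,0,0,0],[-1,-40,0,0,0,0,0],[-1,-60,0,0,0,0,0],[-1,-60,0,-30,0,0,0],[-1,-60,0,-60,0,0,0],[-1,-60,0,-90,0,0,0],[-1,-60,0,-120,0,0,0]]]}}

```text
t: 18.47
eef_pos: [0.5777, 0.0291, 0.1524]
tool_rot: [-0.001, 0.686, 0.728, -0.0]
contact_force: [0.7, 0.3, -0.5]
gripper_width: -0.001
grasp_force: 0.0
```

Call:
{"api": "step_arm", "payload": {"increments": [[[-1,0,0,-30,0,0,0],[-1,0,0,-60,0,0,0],[-1,0,0,-80,0,0,0],[-1,0,0,-80,0,0,0],[-1,0,0,-80,0,0,0],[-1,0,0,-80,0,0,0]]]}}

```text
t: 18.97
eef_pos: [0.5775, 0.0299, 0.2303]
tool_rot: [-0.001, 0.685, 0.728, -0.0]
contact_force: [0.5, -0.5, 0.1]
gripper_width: 0.002
grasp_force: 0.0
```

```bash
python3 - <<'E'
from h import *
s=snap('scene','s8');o=bot.get_obs();print(o['eef_pos'],o['contact_force'])
g=lambda k:cv2.cvtColor(load(k)['image'],cv2.COLOR_RGB2GRAY).astype(int)
d=np.abs(g('s8')-g('s7'))>25
print('books/bookend change px',d[170:235,215:275].sum())
G=g('s8')
for r in (188,204,220): print(r,G[r,226:262].tolist())
# bottle: dark blue blob vs predicted
h=cv2.cvtColor(s['image'],cv2.COLOR_RGB2HSV);m=cv2.inRange(h,(110,100,20),(130,255,160));m[:, :300]=0
n,_,st,ce=cv2.connectedComponentsWithStats(m);print([st[i].tolist() for i in range(1,n) if st[i][4]>30],proj(s,[[.561,-.2685,0],[.561,-.2685,.04]]).round(1))
E
```

```text
[0.57730401 0.02990938 0.22987999] [ 0.53701169 -0.17998309 -0.13134087]
books/bookend change px 428
188 [91, 86, 51, 64, 73, 63, 53, 54, 58, 59, 55, 49, 54, 49, 55, 92, 132, 172, 185, 192, 195, 166, 141, 109, 93, 95, 97, 99, 96, 95, 95, 95, 97, 100, 99, 98]
204 [99, 92, 89, 60, 61, 70, 70, 68, 67, 61, 56, 58, 59, 60, 49, 70, 117, 124, 156, 185, 189, 182, 159, 129, 118, 119, 121, 120, 117, 117, 118, 121, 121, 119, 116, 125]
220 [112, 108, 93, 92, 70, 54, 54, 55, 55, 58, 58, 55, 57, 49, 56, 54, 61, 84, 99, 129, 127, 120, 116, 113, 111, 110, 110, 110, 111, 107, 96, 97, 99, 116, 144, 167]
[[355, 249, 20, 18, 129]] [[364.1 262.7]
 [364.6 251.3]]
```

Books and bookend stayed in place after release, and the bottle stands where it was set down.

```bash
python3 -c "
from station import bot
print(bot.hand_in())"
```

```text
the job is handed in; nothing more can be done
None
```

The job is handed in at about 19 s: the ink bottle stands upright on the bare desk clear of the rack, and the bookend is slid up so all three books are upright and snug against the fixed end, though that last was checked by edge positions in the scene camera image (within about 1 px), not by eye.

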